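# Unlock a bearing tray with its T-key and hold it level above its base

### The job

The metal tray with the two ball bearings is locked onto its base plate by the slotted turn lock at its front. Take the T-handled key out of its holder, set its flat tip into the slot of the lock and turn the lock anticlockwise to its stop so that it lies in line with the tray's oblong opening, then put the key back upright in its holder. Now lift the tray straight up by its bridge handle, level so that both bearings stay in their pockets, and finish while still holding it there, steady and level, about ten centimetres above the base.

Things in the scene. Friction and masses are not known exactly. Their poses are not given: they have to be found in the camera images.
- key_handle (a point): Middle of the grip of the loose T-key (0.16 kg): black bar 90 mm long (its x), 18 thick (y), 30 high (z) on a steel neck 12 mm in diameter, 20 long, then a round shank 24 mm in diameter, 42 long, then the flat tip. z points up; the tip's end is 91 mm below. At the start the key stands loosely in its holder (leaning up to 5 degrees), this point about 96 mm above the bench.
- key_tip (a point): Centre of the end of the key's flat tip, 91 mm below the middle of its grip; same axes. The tip is a blade 24 mm wide (x, in line with the handle bar), 5 mm thick (y), 15 mm high, its last 3 mm narrowed to 20 x 3.5 mm.
- stand_hole (a point): Centre of the hole's mouth, 55 mm above the bench, in the key's holder: a fixed upright steel socket, 46 mm in outer diameter (52 at the mouth), on a 70 x 110 x 5 mm foot. Round hole, 28 mm in diameter, 50 mm deep, flaring to 34 mm over its top 10 mm; z up. The key stands with its tip on the bottom of the hole.
- lock_slot (a point): Centre of the slot's mouth on top of the steel turn lock, on its upright axis, 53 mm above the bench. The lock's head is a rounded bar 66 mm long (x), 30 wide (y), 16 thick; the slot lies along it: 30 mm long (x), 9 wide (y), 12 deep, edge chamfered by 2 mm. z up. The key fits either way round, its bar along x.
- lock (a joint): Turn of the lock in rad, anticlockwise from above: 0 = locked stop, 1.31 = open stop, head in line with the tray's oblong opening (tray's y). Starts between 0 and 0.25, stays where it is left, takes about 0.12 N m. The blade has up to 0.17 rad of play in the slot to either side, so the key must turn that much farther than the lock.
- tray_handle (a point): Middle of the tray's handle: black bar 18 mm thick (x), 106 long (y), 22 high (z) on posts 40 mm to either side along y; 53 mm above the tray plate, 64 above the tray's underside, 88 above the bench while docked. The loose tray weighs 0.4 kg, measures 137 x 247 mm, rim 18 mm high (cut away at the lock), and balances within 5 mm of the handle. Lock at x = -45 mm from here; z up.
- dock_deck (a point): Middle of the upper face of the fixed base plate, 150 mm (x) by 262 mm (y), 24 mm high; axes as the docked tray's. The tray sits on it over two dowel pins, 9 mm in diameter, 17 mm high, in 11.5 mm holes at its back corners. The lock's axis is at x = -40 mm; its head stands 29 mm above this face and passes the tray's 38 x 74 mm opening once open.
- bearing_1_centre (a point): Middle of the loose ball bearing in the left pocket: 52 mm in diameter, 15 mm high, 0.12 kg; it stands 9 mm above the tray plate.
- bearing_2_centre (a point): Middle of the same kind of bearing in the right pocket.
- pocket_left (a point): Middle of the floor of the tray's left pocket (+y half of the tray): round, 54.5 mm in diameter, 6 mm deep. A seated bearing's middle is 7.5 mm above it.
- pocket_right (a point): The same for the right pocket (-y half).
Things that resemble listed ones, but are neither listed nor needed, are in the scene too. What is shaped like the part that bears bearing_2_centre but brown is not meant.

How it is judged (in metres and radians):
On the way, in this order (a step that is already met when the one before it is completed fails the run):
1. the key's tip stands in the slot of the lock, which is still locked (horizontal distance between key_tip and lock_slot below 0.006 m and z of key_tip in the frame of lock_slot below -0.006 m and angle between key_tip's own z axis and vertical below 0.15 rad and value of joint lock below 0.4 rad and distance between tray_handle and dock_deck below 0.075 m), for 0.1 s.
2. with the key in the slot the lock has been turned to its open stop (horizontal distance between key_tip and lock_slot below 0.006 m and z of key_tip in the frame of lock_slot below -0.006 m and angle between key_tip's own z axis and vertical below 0.15 rad and value of joint lock above 1.2 rad and distance between tray_handle and dock_deck below 0.075 m), for 0.1 s.
3. the key is back upright in its holder and let go, the tray still on its base and the lock open (horizontal distance between key_tip and stand_hole below 0.01 m and z of key_tip in the frame of stand_hole below -0.04 m and angle between key_tip's own z axis and vertical below 0.15 rad and contact force between the fingers and key below 0.05 N and value of joint lock above 1.2 rad and distance between tray_handle and dock_deck below 0.075 m), for 0.2 s.
At the end, for the whole second after the job is handed in: Gripper alone holds the tray, underside 70-170 mm above the base, handle within 50 mm sideways of the base's middle, tilt under 5 degrees, still (20 mm/s, 0.1 rad/s); bearings in their pockets (13 mm); key in its holder (40 mm deep, within 0.15 rad of upright); lock open (over 1.2 rad) (z of tray_handle in the frame of dock_deck between 0.134 and 0.234 m and horizontal distance between tray_handle and dock_deck below 0.05 m and angle between tray_handle's own z axis and vertical below 0.09 rad and linear speed of tray below 0.02 m/s and angular speed of tray below 0.1 rad/s and contact force between the fingers and tray above 2 N and contact force between tray and dock below 0.05 N and contact force between tray and key below 0.05 N and distance between bearing_1_centre and pocket_left below 0.013 m and distance between bearing_2_centre and pocket_right below 0.013 m and horizontal distance between key_tip and stand_hole below 0.01 m and z of key_tip in the frame of stand_hole below -0.04 m and angle between key_tip's own z axis and vertical below 0.15 rad and value of joint lock above 1.2 rad); the arm keeps its last pose, push and grip.
It fails at once if the tray tips by more than 0.2 rad (11 degrees) (angle between tray_handle's own z axis and vertical above 0.2 rad).
It fails at once if a bearing leaves its pocket (distance between bearing_1_centre and pocket_left above 0.02 m or distance between bearing_2_centre and pocket_right above 0.02 m).
It also fails if it takes over 61 s, if anything falls off the work surface, if the arm or the gripper's body presses on something with over 40 N, if the wrist force passes 120 N, or if a joint passes its speed limit or range.

### The arm

A 7-joint arm with a two-finger parallel gripper is mounted at the origin on the work surface; the furniture and walls round the work are solid. World frame = base frame: x ahead of the robot, y to its left, z up, the work surface at z = 0. Lengths are in mm, angles in rad, forces in N, time in s.
With the tool pointing down it reaches from about 425 to 1025 mm from the base axis. Payload 9.4 kg.
Tool frame: the origin (TCP) lies between the finger pads; the fingertips stand 25 mm ahead of it and the grasp point (between the pads) lies 6 mm ahead of it; z points along the fingers, y is the direction in which the jaws open and shut (so a half turn about z gives the same grasp; the last joint's range is limited). The gripper opens to 93 mm and grips with 3 to 60 N. Pads are 15 mm wide; open, the fingers measure 128 mm over their backs; the gripper's body (75 mm by 188 mm) begins 65 mm behind the grasp point.
Start: joints at [1.144, 0.599, -0.003, 1.599, 0.002, 0.943, -0.08], TCP at [248.456, -681.098, 243.618] pointing down, gripper open.
Joint ranges: [-2.57, 2.57], [-0.35, 1.97], [-1.29, 1.29], [0.11, 2.56], [-1.05, 4.19], [0.11, 1.86], [-2.63, 2.63]. Speed limits (rad/s): [2.22, 2.22, 3.01, 3.01, 3.14, 3.14, 3.14].

### API

Orientations are given as a rotation vector (axis times angle).
In Python, from cell import r gives the robot as it stands.
- The arm moves only by the shell command python3 -m crank 'ROWS'. ROWS is JSON, one flat list of numbers, 7 for each row, row after row: the turn, a rotation vector about the world's x, y, z in units of pi rad (1.0 is pi rad), then the shift along the world's x, y, z in units of 0.75 m (1.0 is 0.75 m), then the closure, from -1 (fully open) to 1 (shut). A call has 1 to 20 rows; each row is the pose to reach, as a shift and turn from the pose commanded when the call began, turning the shorter way round; what a row does not reach only later rows make up. A row lasts 1/12 s, in which the tool goes at most 41.7 mm and 7.16 degrees, less where a joint would pass 70% of its speed; a pose out of reach is approached as far as the arm can. A call with a number of a shift or a turn outside -1 to 1 is refused whole. A call with a gripper value outside its range is refused whole. The fingers move at their own pace and stop on an object; the grip force is fixed at half the most. Time passes only in rows, so rows that repeat a pose let the fingers close. It gives the time, the measured TCP pose, the force and the opening at its end, in the units of the state.
- r.state(): the state, without advancing time (a new reading comes with each control period).
- r.capture(name): name is "side" or "top"; returns a dict with "pixels" (480x640x3 uint8, red, green, blue), "intrinsics" (3x3 intrinsics, pixels), "T" (4x4, takes a point from camera to world coordinates). Camera axes: x right, y down, z forward; pixel columns grow to the right and rows downward; lengths in mm; the calibration is good to about 2 mm. A picture is of the moment at which its call begins. There is no depth.
- r.hand_in(): hands the job in, once; it reports no verdict.
Trained networks look in a picture, given as the dict that the camera call returned (one of the last four; its "shot" number tells which), for a name from the list of things; names that differ only in an ending like _2 or _b are one class to them, and where a whole thing is asked for, a point or a joint stands for the part that bears it (a point fixed in the world has none). Each returns a list of dicts, best first, with "score" (0 to 1); they miss things now and then, are a little off and sometimes report something else, mostly with a low value. They report only what shows in the picture. A call takes as long as a camera call. They do not tell look-alikes from the thing itself.
- r.spot_in(picture, thing): "centre" ([column, row] in pixels, amid what is visible of it).
- r.regions_of(picture, thing): "pixels" (480x640 bool, what is visible of it) and "centre" ([column, row] in pixels, amid what is visible of it).
The state is a dict: "time_s": time; "qpos": joint angles; "joint_velocities": joint speeds; "tau": joint torques, N m; "tcp_pos": TCP position; "tool_rot": TCP orientation; "contact_force": force on the tool from outside, world axes, zero at the start; "torque": the same for the moment, N m; "grip_width": finger opening in mm.
Only numpy, scipy, OpenCV 4.12 (cv2) and the standard library are available. Lean on these libraries where they do the work, as an engineer would, in place of code of your own. Each camera call takes 0.05 s, during which the arm holds its last target. There are 200 camera calls.

## Working session

There is one attempt and no reset: what is moved stays moved. The work goes in short steps, Python scripts to look and compute and a shell command to move; the robot and the scene stay as the last step left them, time stands still between calls to the robot, and variables do not carry over. Pictures are saved under pics/ and viewed, about 8 in all and at most 12, crops included, and the job is handed in when it is done.

```bash
mkdir -p pics; ls; cat > h.py <<'E'
import numpy as np, cv2
from cell import r
def save(p,name,crop=None,scale=1):
    im=p["pixels"][:,:,::-1]
    if crop: x0,y0,x1,y1=crop; im=im[y0:y1,x0:x1]
    im=cv2.resize(im,None,fx=scale,fy=scale,interpolation=cv2.INTER_CUBIC) if scale!=1 else im
    cv2.imwrite("pics/"+name,im)
def proj(p,X):
    T=np.array(p["T"]);K=np.array(p["intrinsics"]);c=np.linalg.inv(T)@np.r_[X,1]
    u=K@c[:3]; return u[:2]/u[2]
def ray(p,uv):
    T=np.array(p["T"]);K=np.array(p["intrinsics"])
    d=T[:3,:3]@np.linalg.inv(K)@np.r_[uv,1]; return T[:3,3],d/np.linalg.norm(d)
def atz(p,uv,z):
    o,d=ray(p,uv); return o+d*(z-o[2])/d[2]
def tri(ps,uvs):
    A=np.zeros((3,3));b=np.zeros(3)
    for p,uv in zip(ps,uvs):
        o,d=ray(p,uv);M=np.eye(3)-np.outer(d,d);A+=M;b+=M@o
    X=np.linalg.solve(A,b); return X,[float(np.linalg.norm(np.cross(X-ray(p,u)[0],ray(p,u)[1]))) for p,u in zip(ps,uvs)]
E
python3 - <<'E'
from h import *
s=r.state();print({k:np.round(v,3) for k,v in s.items()})
ps={n:r.capture(n) for n in("top","side")}
for n,p in ps.items():
    save(p,n+"0.png");print(n,np.round(p["T"],3).tolist(),np.round(p["intrinsics"],1).tolist(),p["shot"])
    for t in("key_handle","key_tip","stand_hole","lock_slot","lock","tray_handle","dock_deck","bearing_1_centre","pocket_left"):
        try: print(t,[(np.round(d["centre"],1).tolist(),round(d["score"],2)) for d in r.spot_in(p,t)])
        except Exception as e: print(t,e)
E
```

```text
pics
{'time_s': np.float64(0.0), 'qpos': array([ 1.144,  0.6  , -0.003,  1.6  ,  0.002,  0.943, -0.08 ]), 'joint_velocities': array([-0.   ,  0.002,  0.001, -0.001, -0.001, -0.   ,  0.001]), 'tau': array([-0.0000e+00, -7.6506e+01,  1.4980e+00, -2.5235e+01, -5.2000e-02,
        1.7000e-02,  0.0000e+00]), 'tcp_pos': array([ 248.311, -680.672,  242.759]), 'tool_rot': array([-3.092e+00, -5.470e-01,  1.000e-03]), 'contact_force': array([ 0.54 , -0.136,  0.498]), 'torque': array([-0.025, -0.002, -0.035]), 'grip_width': np.float64(92.847)}
top [[-0.017, -0.983, 0.181, 186.453], [-1.0, 0.021, 0.018, -15.665], [-0.021, -0.181, -0.983, 1159.923], [0.0, 0.0, 0.0, 1.0]] [[557.1, 0.0, 328.0], [0.0, 557.1, 238.4], [0.0, 0.0, 1.0]] 1
key_handle [([453.5, 225.3], 0.85)]
key_tip [([452.6, 223.0], 0.93)]
stand_hole [([442.8, 239.7], 0.73)]
lock_slot [([196.6, 253.1], 0.62)]
lock [([198.2, 252.5], 0.96)]
tray_handle [([201.6, 230.4], 0.98)]
dock_deck [([203.7, 257.7], 0.74)]
bearing_1_centre [([160.9, 230.8], 0.86), ([441.8, 238.1], 0.16)]
pocket_left [([203.4, 232.2], 0.75), ([450.2, 225.8], 0.22)]
side [[-0.95, -0.187, 0.251, 78.127], [-0.313, 0.571, -0.759, 940.269], [-0.001, -0.799, -0.601, 862.533], [0.0, 0.0, 0.0, 1.0]] [[539.0, 0.0, 315.6], [0.0, 539.0, 227.2], [0.0, 0.0, 1.0]] 2
key_handle [([339.7, 185.0], 0.81)]
key_tip [([337.8, 185.1], 0.57)]
stand_hole [([341.1, 208.6], 0.62)]
lock_slot [([282.5, 336.2], 0.83)]
lock [([283.0, 339.2], 0.57)]
tray_handle [([260.3, 336.8], 0.83), ([280.9, 310.0], 0.57)]
dock_deck [([280.5, 351.5], 0.8)]
bearing_1_centre [([242.9, 360.8], 0.94)]
pocket_left [([262.1, 337.7], 0.94)]
```

View pics/top0.png

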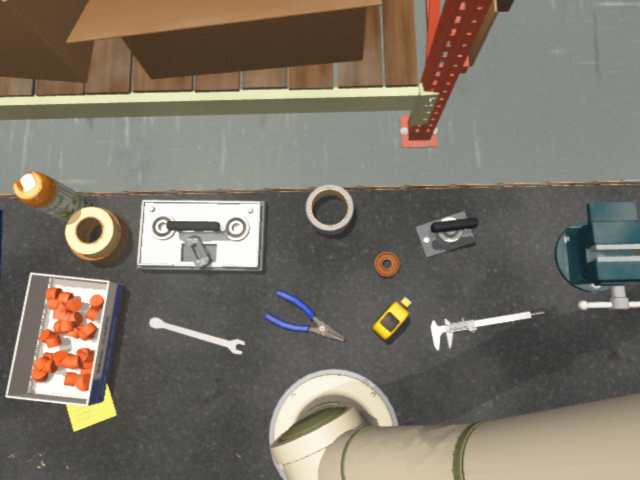

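View pics/side0.png

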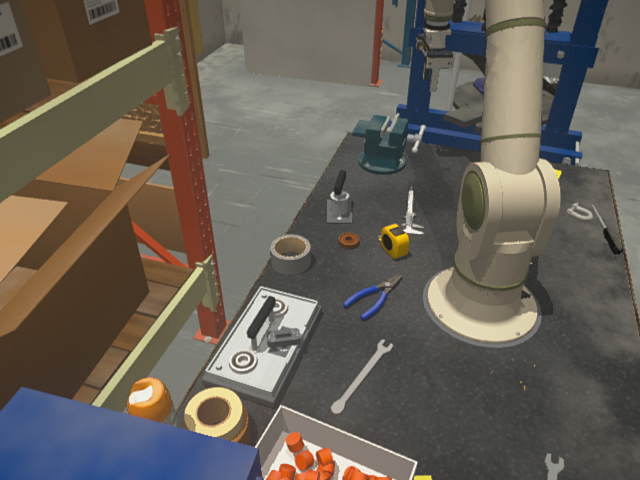

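Top view shows the tray at (201,235), with the handle at (193,226) and the lock at (198,252); the key in its holder is at (453,226). Possible confusions: the brown bearing at (387,264), the tape rolls at (330,209) and (95,233), and the wrench, but there is only one T-key. I'll make a close crop and take measurements.

```bash
python3 - <<'E'
from h import *
t=r.capture("top");s=r.capture("side")
def c(p,b,k): x0,y0,x1,y1=b; return cv2.resize(p["pixels"][y0:y1,x0:x1,::-1],(400,300),interpolation=cv2.INTER_CUBIC)
m=np.vstack([np.hstack([c(t,(400,195,500,270),4),c(s,(290,155,390,230),4)]),np.hstack([c(t,(150,195,250,270),4),c(s,(215,285,335,375),4)])])
cv2.imwrite("pics/m.png",m)
for n,p in(("t",t),("s",s)):
  for k in("key_handle","tray_handle","lock","bearing_1_centre"):
    for d in r.regions_of(p,k):
        M=d["pixels"].astype(np.uint8); ct=max(cv2.findContours(M,0,2)[0],key=cv2.contourArea)
        print(n,k,round(d["score"],2),np.round(d["centre"],1),"rect",cv2.minAreaRect(ct),M.sum())
        cv2.imwrite(f"/tmp/{n}_{k}.png",M*255)
for a,b in(("key_handle",0),("lock_slot",0),("tray_handle",0),("bearing_1_centre",0)):
    pass
print("key",tri([t,s],[(453.5,225.3),(339.7,185)]),"lock",tri([t,s],[(196.6,253.1),(282.5,336.2)]))
E
```

```text
t key_handle 0.84 [452.5 224.3] rect ((454.84942626953125, 227.37765502929688), (16.360963821411133, 47.77950668334961), 84.0938491821289) 564
t tray_handle 0.77 [201.3 232.4] rect ((199.4705047607422, 233.48951721191406), (122.14435577392578, 66.9274673461914), 1.1344215869903564) 6351
t lock 0.64 [197.8 252.7] rect ((197.58477783203125, 251.22146606445312), (33.29412078857422, 15.764705657958984), 61.927513122558594) 497
t lock 0.33 [206.3 259.9] rect ((214.557373046875, 259.7843017578125), (61.99053955078125, 143.1063232421875), 63.13018798828125) 1730
t lock 0.26 [202.2 232.1] rect ((199.4706268310547, 233.9694366455078), (124.03519439697266, 67.9464111328125), 1.1457629203796387) 6444
t bearing_1_centre 0.86 [160.7 228.8] rect ((162.5, 227.0), (24.0, 23.0), 90.0) 378
s key_handle 0.54 [337.9 183.4] rect ((339.3999938964844, 183.8000030517578), (9.922779083251953, 28.52798843383789), 7.125016689300537) 232
s tray_handle 0.75 [263.2 338. ] rect ((261.1000061035156, 338.8000183105469), (71.55416870117188, 115.82830810546875), 26.56505012512207) 5425
s tray_handle 0.51 [340.3 186.4] rect ((338.8453063964844, 184.93922424316406), (9.670825004577637, 26.279417037963867), 3.012787342071533) 215
s lock 0.9 [280.8 339.5] rect ((283.09515380859375, 337.92706298828125), (18.49228286743164, 33.592098236083984), 86.18592071533203) 564
s bearing_1_centre 0.91 [244.5 361.6] rect ((242.5, 362.0), (24.0, 27.0), 90.0) 541
key (array([ 403.20194988, -243.72703079,   83.43266138]), [2.5775776914659634, 2.577577691465949]) lock (array([367.52653438, 272.00541719,  46.63374945]), [0.5276019109188118, 0.5276019109189862])
```

View pics/m.png

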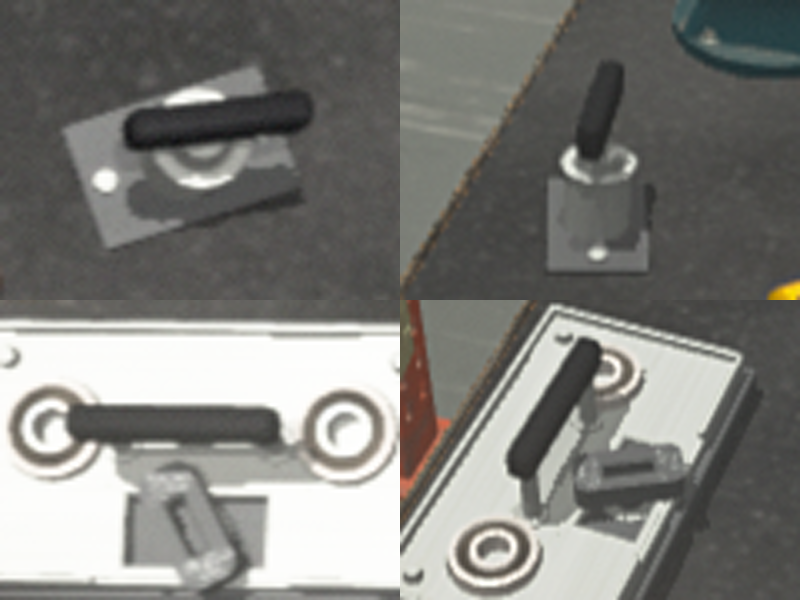

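The crops confirm the only T-key stands in its holder and leans slightly. The bar runs about 97° in world and the lock head about 28° from x. Next, the actual coordinates.

```bash
python3 - <<'E'
from h import *
t=r.capture("top");s=r.capture("side")
def ct(x,y,b=(400,195)): return (b[0]+x/4,b[1]+y/4)
B=(150,195)
def cs(x,y): return (215+x*.3,285+y*.3)
P=lambda *a:[np.round(x,1) for x in a]
# key
a=atz(t,ct(130,131),103);b=atz(t,ct(307,110),103);print("key top",P(a,b,(a+b)/2,np.linalg.norm(a-b)),"ang",np.degrees(np.arctan2(*(a-b)[1::-1])))
print("key tri",tri([t,s],[ct(218,119),(340,182.5)]))
print("mouth t",atz(t,ct(202,137),55).round(1),"side",atz(s,(290+198/4,155+163/4),55).round(1))
# tray
a=atz(t,ct(72,124,B),92);b=atz(t,ct(276,127,B),92);print("tray h",P(a,b,(a+b)/2,np.linalg.norm(a-b)),"ang",np.degrees(np.arctan2(*(a-b)[1::-1])))
print("tri",tri([t,s],[ct(174,125,B),cs(155,108)]))
a=atz(t,ct(178,195,B),53);b=atz(t,ct(218,250,B),53);print("slot",P(a,b,(a+b)/2),np.degrees(np.arctan2(*(a-b)[1::-1])))
a=atz(t,ct(165,172,B),53);b=atz(t,ct(225,282,B),53);print("head",P(a,b,(a+b)/2,np.linalg.norm(a-b)),np.degrees(np.arctan2(*(a-b)[1::-1])))
print("slot tri",tri([t,s],[ct(198,223,B),cs(230,167)]), atz(s,cs(230,167),53))
import cv2
M=cv2.imread("/tmp/t_lock.png",0);print("tray mask")
d=[x for x in r.regions_of(t,"tray_handle")][0]
c=max(cv2.findContours(d["pixels"].astype(np.uint8),0,2)[0],key=cv2.contourArea)
w=np.array([atz(t,p[0],46)[:2] for p in c],np.float32);print(cv2.minAreaRect(w))
d=r.regions_of(t,"lock")[0]
c=max(cv2.findContours(d["pixels"].astype(np.uint8),0,2)[0],key=cv2.contourArea)
w=np.array([atz(t,p[0],50)[:2] for p in c],np.float32);print(cv2.minAreaRect(w))
E
```

```text
key top [array([ 397.9, -198.7,  103. ]), array([ 406.3, -284.2,  103. ]), array([ 402.1, -241.5,  103. ]), np.float64(86.0)] ang 95.6577599274543
key tri (array([ 402.67174683, -244.07916712,   91.23560703]), [2.569445000731978, 2.5694450007320424])
mouth t [ 403.6 -242.9   55. ] side [ 397.7 -234.6   55. ]
tray h [array([414.9, 318.2,  92. ]), array([411.2, 217.3,  92. ]), array([413. , 267.7,  92. ]), np.float64(101.0)] ang 87.89586287363045
tri (array([413.47862362, 269.55869422,  83.31779351]), [1.6302397583785366, 1.6302397583787283])
slot [array([385.3, 275. ,  53. ]), array([356.6, 254. ,  53. ]), array([371. , 264.5,  53. ])] 36.3015840766152
head [array([397.3, 282. ,  53. ]), array([340.3, 250.1,  53. ]), array([368.8, 266. ,  53. ]), np.float64(65.3)] 29.22820770618113
slot tri (array([369.72717595, 266.21765034,  43.98851111]), [2.434843466359467, 2.4348434663594607]) [364.02109772 273.63774909  53.        ]
tray maskTraceback (most recent call last):
  File "<stdin>", line 19, in <module>
IndexError: list index out of range
```

```bash
python3 -m crank '[0,0,0.21,0.08,0.25,0.03,-1, 0,0,0.422,0.2053,0.584,0.03,-1, 0,0,0.422,0.2053,0.584,0.03,-1, 0,0,0.422,0.2053,0.584,0.03,-1, 0,0,0.422,0.2053,0.584,0.03,-1, 0,0,0.422,0.2053,0.584,0.03,-1, 0,0,0.422,0.2053,0.584,0.03,-1, 0,0,0.422,0.2053,0.584,0.03,-1, 0,0,0.422,0.2053,0.584,0.03,-1, 0,0,0.422,0.2053,0.584,0.03,-1, 0,0,0.422,0.2053,0.584,0.03,-1, 0,0,0.422,0.2053,0.584,0.03,-1, 0,0,0.422,0.2053,0.584,-0.08,-1, 0,0,0.422,0.2053,0.584,-0.125,-1, 0,0,0.422,0.2053,0.584,-0.125,-1, 0,0,0.422,0.2053,0.584,-0.125,-1, 0,0,0.422,0.2053,0.584,-0.125,-1]'
python3 - <<'E'
from h import *
t=r.capture("top");s=r.capture("side");st=r.state()
print(st["tcp_pos"],st["tool_rot"],st["contact_force"],st["qpos"])
def c(p,b): x0,y0,x1,y1=b; return cv2.resize(p["pixels"][y0:y1,x0:x1,::-1],(400,300),interpolation=cv2.INTER_CUBIC)
cv2.imwrite("pics/a.png",np.hstack([c(t,(380,180,520,285)),c(s,(280,125,400,215))]))
R=cv2.Rodrigues(np.array(st["tool_rot"],float))[0];print(R.round(3))
tip=np.array(st["tcp_pos"])+R@[0,0,25];print("tip proj",proj(t,tip),proj(s,tip))
E
```

```text
time_s: 3.07
tcp_pos: [401.9, -242.8, 149.2]
tool_rot: [-2.1, -2.332, 0.002]
contact_force: [0.5, -0.6, 0.4]
grip_width: 93.0
[ 403.20624829 -243.5737648   151.30568711] [2.10153634e+00 2.33307640e+00 3.44564126e-04] [0.218616   0.02002982 0.4911849 ] [ 0.68123521  0.46636828 -0.35253541  2.24141263  0.34274292  0.48141628
  0.16199536]
[[-0.104  0.995  0.001]
 [ 0.995  0.104 -0.001]
 [-0.001  0.001 -1.   ]]
tip proj [458.2277537  221.99224123] [339.1450151  171.05502711]
```

View pics/a.png

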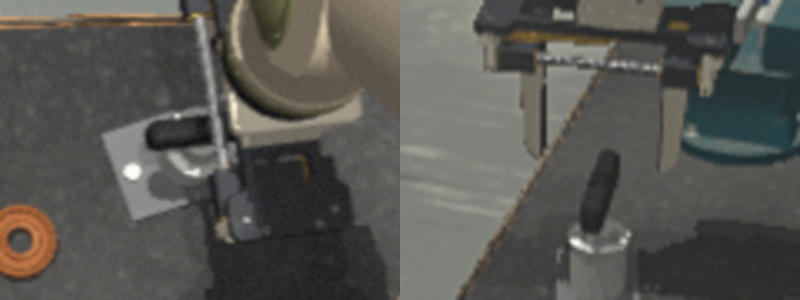

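The side view shows the bar sitting between the fingertips, at (340,182) against a tip midpoint of (340,173). I'll descend and grip.

```bash
python3 -m crank '[0,0,0,0,0,-0.032,-1, 0,0,0,0,0,-0.064,-1, 0,0,0,0,0,-0.064,-1, 0,0,0,0,0,-0.064,-1, 0,0,0,0,0,-0.064,1, 0,0,0,0,0,-0.064,1, 0,0,0,0,0,-0.064,1, 0,0,0,0,0,-0.064,1, 0,0,0,0,0,-0.064,1, 0,0,0,0,0,-0.064,1, 0,0,0,0,0,-0.064,1, 0,0,0,0,0,-0.064,1, 0,0,0,0,0,-0.064,1, 0,0,0,0,0,-0.064,1]'
```

```text
time_s: 4.33
tcp_pos: [402.4, -243.1, 101.8]
tool_rot: [-2.102, -2.335, 0.0]
contact_force: [-0.1, 1.1, -0.1]
grip_width: 31.1
```

```bash
python3 -m crank '[0,0,0,0,0,0,1, 0,0,0,0,0,0,1, 0,0,0,0,0,0,1, 0,0,0,0,0,0,1, 0,0,0,0,0,0,1]'
python3 - <<'E'
from h import *
t=r.capture("top");s=r.capture("side");st=r.state()
print(st["tcp_pos"],st["tool_rot"],st["contact_force"],st["torque"],st["grip_width"])
E
```

```text
time_s: 4.75
tcp_pos: [402.4, -243.1, 101.8]
tool_rot: [-2.102, -2.335, 0.0]
contact_force: [0.2, 0.3, -1.4]
grip_width: 17.9
[ 402.38367505 -243.06258527  101.83498113] [-2.10208185e+00 -2.33458996e+00  9.12593019e-05] [ 0.27539163 -0.31226583 -0.97324927] [-0.05804997 -0.09692163 -0.00921198] 17.42344756294841
```

```bash
python3 -m crank '[0,0,0,0,0,0.02,1, 0,0,0,0,0,0.05,1, 0,0,0,0,0,0.1,1, 0,0,0,0,0,0.135,1, 0,0,-0.03,0.02,0.05,0.135,1, 0,0,-0.06,0.04,0.1,0.135,1, 0,0,-0.1,0.06,0.15,0.135,1, 0,0,-0.14,0.08,0.2,0.135,1, 0,0,-0.18,0.1,0.25,0.135,1, 0,0,-0.21,0.115,0.3,0.135,1, 0,0,-0.24,0.11,0.35,0.135,1, 0,0,-0.27,0.09,0.4,0.135,1, 0,0,-0.3,0.07,0.45,0.135,1, 0,0,-0.33,0.05,0.5,0.135,1, 0,0,-0.36,0.025,0.55,0.135,1, 0,0,-0.372,0,0.6,0.135,1, 0,0,-0.372,-0.025,0.645,0.135,1, 0,0,-0.372,-0.0452,0.67,0.135,1, 0,0,-0.372,-0.0452,0.6815,0.135,1, 0,0,-0.372,-0.0452,0.6815,0.135,1]'
python3 - <<'E'
from h import *
for _ in range(3): t=r.capture("top");s=r.capture("side");st=r.state()
print(st["tcp_pos"],st["tool_rot"],st["contact_force"],st["grip_width"],st["qpos"])
def c(p,b): x0,y0,x1,y1=b; return cv2.resize(p["pixels"][y0:y1,x0:x1,::-1],(400,300),interpolation=cv2.INTER_CUBIC)
cv2.imwrite("pics/b.png",np.hstack([c(t,(140,180,260,270)),c(s,(230,260,350,350))]))
R=cv2.Rodrigues(np.array(st["tool_rot"],float))[0]
g=np.array(st["tcp_pos"])+R@[0,0,6]
for k,o in(("handle",0),("tip",91)):
    X=g+R@[0,0,o];print(k,X.round(1),proj(t,X),proj(s,X))
for X in([369.5,267,53],[368.5,269,53]):print(proj(t,X),proj(s,X))
for n in("key_handle","key_tip","lock_slot"):print(n,[(np.round(d["centre"],1),round(d["score"],2)) for d in r.spot_in(s,n)])
E
```

```text
time_s: 6.52
tcp_pos: [367.8, 270.3, 203.2]
tool_rot: [-3.039, -0.794, -0.001]
contact_force: [0.5, 0.5, -1.2]
grip_width: 17.8
[369.23880617 266.62261454 203.07663173] [ 3.04178093e+00  7.83618094e-01 -2.82313113e-04] [-0.46998982  0.27504314 -1.60413325] 17.39142913322124 [-0.6533229   0.34631188 -0.12617728  2.23453579  0.08048281  0.56515364
 -1.90663396]
handle [369.2 266.6 197.1] [178.06686265 238.60338657] [279.86534894 278.05712847]
tip [369.2 266.6 106.1] [191.57411709 247.12358461] [281.79129048 313.10669491]
[198.24031896 251.34152949] [282.61481701 332.02898035]
[197.24337899 251.85023685] [282.72364952 332.87276729]
key_handle [(array([276.1, 294.6]), 0.59), (array([242.1, 365.2]), 0.59)]
key_tip [(array([278.2, 298. ]), 0.74)]
lock_slot [(array([282.3, 337.6]), 0.67)]
```

View pics/b.png

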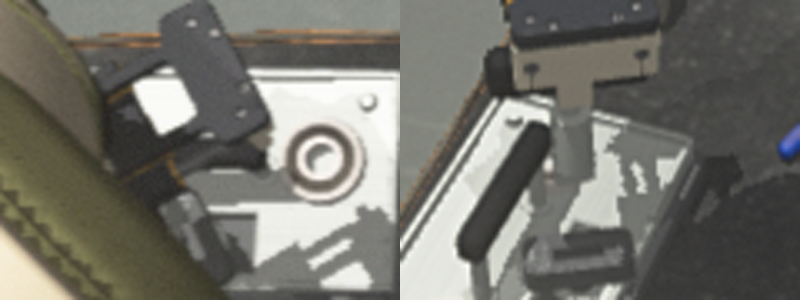

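The side view shows the key tip at (282,315) above the slot at (283,337). I'll go down until the tip is just above the slot and compare the two directly.

```bash
python3 -m crank '[0,0,0,0,0,-0.03,1, 0,0,0,0,0,-0.06,1, 0,0,0,0,0,-0.06,1, 0,0,0,0,0,-0.06,1, 0,0,0,0,0,-0.06,1]'
python3 - <<'E'
from h import *
t=r.capture("top");s=r.capture("side");st=r.state()
print(st["tcp_pos"],st["tool_rot"],st["contact_force"],st["grip_width"])
def c(p,b): x0,y0,x1,y1=b; return cv2.resize(p["pixels"][y0:y1,x0:x1,::-1],(400,300),interpolation=cv2.INTER_CUBIC)
cv2.imwrite("pics/c.png",np.hstack([c(t,(165,210,245,270)),c(s,(243,295,323,355))]))
R=cv2.Rodrigues(np.array(st["tool_rot"],float))[0]
g=np.array(st["tcp_pos"])+R@[0,0,6]
X=g+R@[0,0,91];print(X.round(1),proj(t,X),proj(s,X))
for d in np.eye(3)*5: print(proj(t,X+d)-proj(t,X),proj(s,X+d)-proj(s,X))
E
```

```text
time_s: 7.38
tcp_pos: [368.8, 268.0, 158.7]
tool_rot: [3.041, 0.787, -0.0]
contact_force: [0.3, 0.6, -1.4]
grip_width: 17.6
[368.99681195 268.28696102 159.09438502] [-3.04074011e+00 -7.87168113e-01 -1.96455173e-03] [-0.19208917  0.26343765 -1.52700613] 17.915953524693336
[369.1 268.4  62.1] [196.41908557 250.83641236] [282.38143227 329.43272425]
[ 0.0631905 -2.4587096] [-2.36402938 -0.59444369]
[-2.48085606  0.0513122 ] [-0.9143195   1.81718391]
[-0.63418874 -0.3978623 ] [-0.09589589 -1.74117722]
```

View pics/c.png

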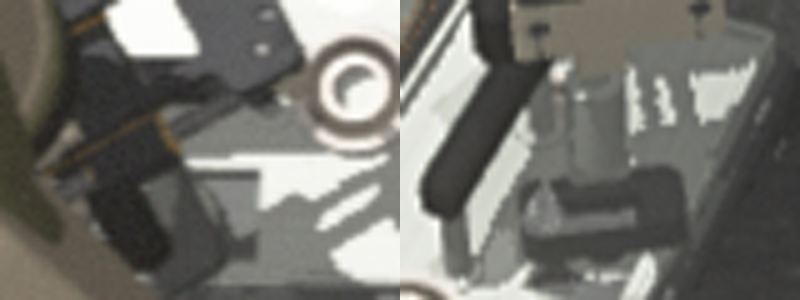

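```bash
python3 - <<'E'
from h import *
s=r.capture("side");st=r.state()
S=10;x0,y0=250,310
im=cv2.resize(s["pixels"][y0:y0+48,x0:x0+64,::-1],None,fx=S,fy=S,interpolation=cv2.INTER_CUBIC)
im=np.clip((im.astype(float)/255)**0.6*255,0,255).astype(np.uint8); raw=im.copy()
R=cv2.Rodrigues(np.array(st["tool_rot"],float))[0]
g=np.array(st["tcp_pos"])+R@[0,0,6]
def line(pts,col,off=(0,0)):
    q=np.array([((proj(s,p)+off+0.5)-[x0,y0])*S for p in pts],np.int32); cv2.polylines(im,[q],True,col,1)
def rect(c,a,l,w,z,rnd=False):
    u=np.array([np.cos(a),np.sin(a)]);v=np.array([-u[1],u[0]])
    if rnd: P=[(18*sg+15*np.cos(t)) *u+15*np.sin(t)*v for sg,ts in((1,np.linspace(-1.57,1.57,9)),(-1,np.linspace(1.57,4.71,9))) for t in ts]
    else: P=[sx*l/2*u+sy*w/2*v for sx,sy in((1,1),(1,-1),(-1,-1),(-1,1))]
    return [np.r_[np.array(c)+p,z] for p in P]
off=(0.5,2)
for c,col in(((369,268),(0,0,255)),((368,272),(0,255,0))):
    line(rect(c,np.radians(29),66,30,53,True),col,off);line(rect(c,np.radians(29),30,9,53),col,off)
# key shank silhouette: centre line edges, blade
u=R[:,0]
t=g+R@[0,0,91]
line([t+12*u,t-12*u,t-12*u+[0,0,15],t+12*u+[0,0,15]],(255,0,255),off)
cv2.imwrite("pics/d.png",np.vstack([im[:, :]]))
E
```

```text
(no output)
```

View pics/d.png

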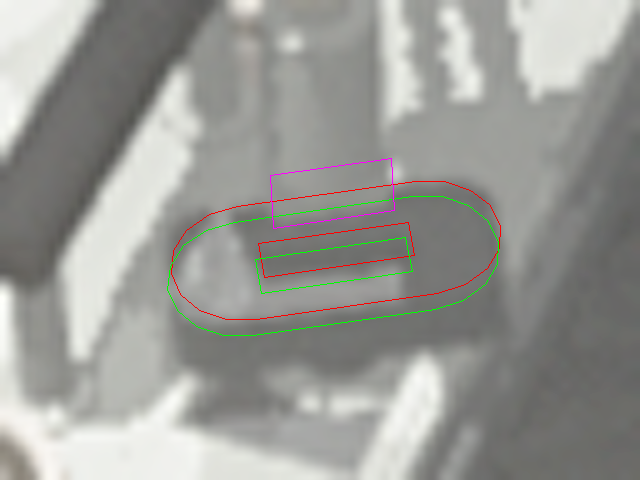

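The blade overlay (magenta) matches the key. The slot sits about 3–4 mm towards +y of the tip, closer to the green outline, so I'll correct for that and probe downward gently.

```bash
python3 -m crank '[0,0,-0.015,-0.0013,0.0047,0,1, 0,0,-0.015,-0.0013,0.0047,-0.006,1, 0,0,-0.015,-0.0013,0.0047,-0.01,1, 0,0,-0.015,-0.0013,0.0047,-0.013,1, 0,0,-0.015,-0.0013,0.0047,-0.016,1, 0,0,-0.015,-0.0013,0.0047,-0.016,1, 0,0,-0.015,-0.0013,0.0047,-0.016,1]'; python3 -c "
from h import *
for _ in range(3): r.capture('side');s=r.state();print(s['tcp_pos'].round(1) if hasattr(s['tcp_pos'],'round') else s['tcp_pos'],s['contact_force'],s['torque'])"
```

```text
time_s: 8.12
tcp_pos: [367.5, 271.4, 145.9]
tool_rot: [3.059, 0.716, -0.001]
contact_force: [-0.2, -0.7, -1.1]
grip_width: 18.0
[367.5 271.4 146. ] [-0.34329429  0.84283374 -1.15873978] [-0.06075086 -0.02481115  0.03790096]
[367.6 271.5 146.1] [ 0.21250419  0.46076436 -1.54928705] [-0.02612236  0.05674315 -0.0127123 ]
[367.6 271.5 146.2] [-0.54713259 -0.18066453 -1.12088748] [-0.00733487  0.00581795 -0.00350484]
```

```bash
python3 -m crank '[0,0,0,0,0,-0.003,1, 0,0,0,0,0,-0.006,1, 0,0,0,0,0,-0.009,1, 0,0,0,0,0,-0.009,1, 0,0,0,0,0,-0.009,1]'; python3 - <<'E'
from h import *
for _ in range(2): s=r.capture('side');st=r.state();print(np.round(st['tcp_pos'],1),np.round(st['contact_force'],1),np.round(st['torque'],2),st['tool_rot'])
S=10;x0,y0=250,310
im=cv2.resize(s["pixels"][y0:y0+48,x0:x0+64,::-1],None,fx=S,fy=S,interpolation=cv2.INTER_CUBIC)
cv2.imwrite("pics/e.png",np.clip((im/255.)**0.6*255,0,255).astype(np.uint8))
E
```

```text
time_s: 8.68
tcp_pos: [367.4, 271.5, 139.1]
tool_rot: [3.059, 0.716, -0.001]
contact_force: [-0.8, 1.1, -1.3]
grip_width: 17.6
[367.5 271.5 139.2] [-0.2 -0.3 -1.2] [-0.02  0.02  0.03] [ 3.05872256e+00  7.16050343e-01 -4.99261029e-04]
[367.5 271.6 139.3] [-0.5  0.4 -2. ] [ 0.   -0.01 -0.03] [ 3.05885784e+00  7.15980349e-01 -1.82375434e-04]
```

View pics/e.png

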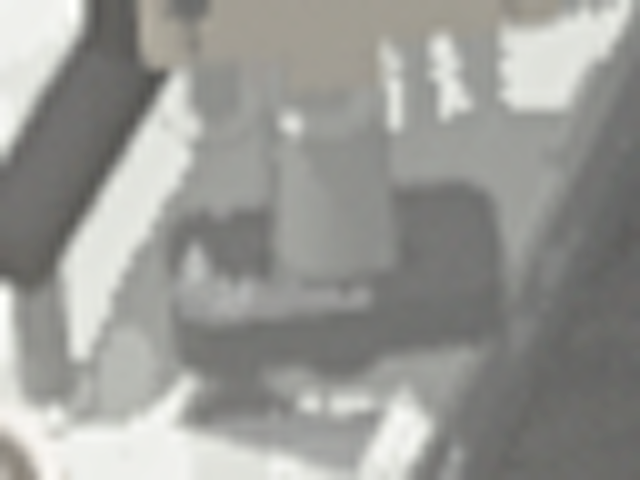

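The blade is in the slot: the shank's bottom at (340,275) sits over the slot, nominal tip depth is 11 mm and there is no contact force. Turning in stages.

```bash
python3 -m crank '[0,0,0.03,0,0,0,1, 0,0,0.06,0,0,0,1, 0,0,0.09,0,0,0,1, 0,0,0.12,0,0,0,1, 0,0,0.15,0,0,0,1, 0,0,0.15,0,0,0,1]'; python3 - <<'E'
from h import *
for _ in range(2): s=r.capture('side');st=r.state();print(np.round(st['tcp_pos'],1),np.round(st['contact_force'],1),np.round(st['torque'],2),st['tool_rot'])
E
```

```text
time_s: 9.28
tcp_pos: [368.1, 271.1, 139.4]
tool_rot: [2.805, 1.414, 0.0]
contact_force: [1.4, -1.4, -2.4]
grip_width: 18.1
[368.1 271.1 139.4] [ 2.4 -2.4 -0.7] [-0.62 -0.82 -0.09] [2.80879129e+00 1.40667877e+00 2.42518898e-04]
[368.  271.1 139.4] [ 2.8 -2.3 -1.4] [-0.68 -0.87 -0.07] [2.80986321e+00 1.40437311e+00 2.36738282e-04]
```

```bash
python3 -m crank '[0,0,0.03,0.002,-0.0015,0,1, 0,0,0.06,0.0025,-0.0015,0,1, 0,0,0.09,0.003,-0.0015,0,1, 0,0,0.12,0.0035,-0.0015,0,1, 0,0,0.15,0.004,-0.0015,0,1, 0,0,0.15,0.004,-0.0015,0,1]'; python3 - <<'E'
from h import *
for _ in range(2): s=r.capture('side');st=r.state();print(np.round(st['tcp_pos'],1),np.round(st['contact_force'],1),np.round(st['torque'],2),st['tool_rot'])
E
```

```text
time_s: 9.88
tcp_pos: [369.2, 270.6, 139.3]
tool_rot: [-2.396, -2.03, 0.002]
contact_force: [-3.9, 0.7, 2.2]
grip_width: 17.7
[369.2 270.6 139.3] [-5.4  1.2  2.8] [ 0.23  1.45 -0.03] [-2.40080259e+00 -2.02465819e+00  2.35580930e-03]
[369.3 270.6 139.3] [-5.9  1.7  2.8] [ 0.3   1.6  -0.02] [-2.40215811e+00 -2.02325215e+00  2.31727007e-03]
```

```bash
python3 -m crank '[0,0,0.02,-0.002,0.0005,0,1, 0,0,0.05,-0.0025,0.0005,0,1, 0,0,0.08,-0.0025,0.0005,0,1, 0,0,0.105,-0.0025,0.0005,0,1, 0,0,0.105,-0.0025,0.0005,0,1]'; python3 - <<'E'
from h import *
for _ in range(2): s=r.capture('side');t=r.capture('top');st=r.state();print(np.round(st['tcp_pos'],1),np.round(st['contact_force'],1),np.round(st['torque'],2),st['tool_rot'],st["qpos"])
def c(p,b): x0,y0,x1,y1=b; return cv2.resize(p["pixels"][y0:y1,x0:x1,::-1],(400,300),interpolation=cv2.INTER_CUBIC)
cv2.imwrite("pics/f.png",np.clip((np.hstack([c(t,(165,210,245,270)),c(s,(243,295,323,355))])/255.)**.6*255,0,255).astype(np.uint8))
E
```

```text
time_s: 10.4
tcp_pos: [368.7, 270.8, 139.4]
tool_rot: [2.035, 2.394, -0.0]
contact_force: [-0.2, -1.2, 0.7]
grip_width: 17.6
[368.8 270.8 139.4] [-0.6 -0.7 -1.1] [-0.22 -0.09 -0.09] [-2.04085645e+00 -2.38838940e+00  6.63375507e-05] [-0.42913781  0.48979497 -0.45010253  2.27461364  0.4742717   0.46466971
 -1.10582218]
[368.7 270.8 139.4] [-0.5 -0.8 -0.6] [-0.26 -0.11 -0.05] [ 2.03916372e+00  2.38960007e+00 -4.61812780e-05] [-0.42941252  0.4897062  -0.45001781  2.27466124  0.47455602  0.46472804
 -1.10496599]
```

View pics/f.png

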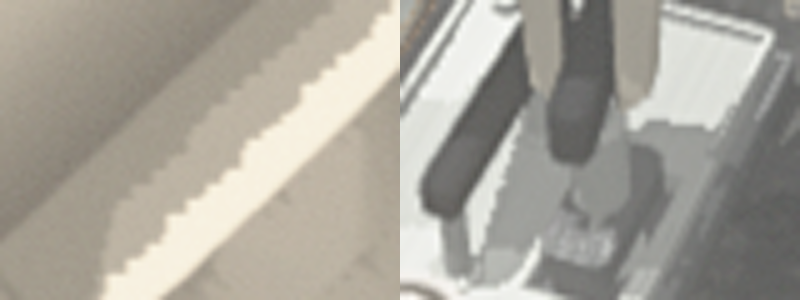

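```bash
python3 -m crank '[0,0,0.02,0,0,0,1, 0,0,0.04,0,0,0,1, 0,0,0.04,0,0,0,1, 0,0,0.04,0,0,0,1]'; python3 - <<'E'
from h import *
for _ in range(3): s=r.capture('side');st=r.state();print(np.round(st['tcp_pos'],1),np.round(st['contact_force'],1),np.round(st['torque'],2),st['tool_rot'])
E
```

```text
time_s: 10.93
tcp_pos: [368.8, 270.9, 139.4]
tool_rot: [-1.886, -2.512, -0.0]
contact_force: [-0.4, 0.1, -0.4]
grip_width: 18.1
[368.8 270.9 139.4] [-0.8  0.5 -0.5] [-0.   -0.07 -0.63] [-1.88596001e+00 -2.51233130e+00 -4.66558380e-04]
[368.8 270.9 139.4] [-0.2  1.1  0.2] [-0.03 -0.09 -0.65] [-1.88511624e+00 -2.51306454e+00 -3.68187385e-04]
[368.8 270.9 139.4] [-0.4  0.3 -1.4] [ 0.02 -0.16 -0.62] [1.88422768e+00 2.51379490e+00 3.82577588e-04]
```

Torque has risen to −0.63 N·m at a bar angle of 106°, so the lock is firmly on its open stop. I'll relax the key into the play, lift it out and carry it back to the holder.

```bash
python3 -m crank '[0,0,-0.03,0,0,0,1, 0,0,-0.055,0,0,0,1, 0,0,-0.055,0,0,0.03,1, 0,0,-0.055,0,0,0.07,1, 0,0,-0.055,0,0,0.09,1, 0,0,-0.055,0.03,-0.04,0.09,1, 0,0,-0.055,0.06,-0.085,0.09,1, 0,0,-0.055,0.09,-0.13,0.09,1, 0,0,-0.055,0.115,-0.178,0.09,1, 0,0,-0.055,0.14,-0.225,0.09,1, 0,0,-0.055,0.16,-0.275,0.09,1, 0,0,-0.055,0.17,-0.325,0.09,1, 0,0,-0.055,0.165,-0.378,0.09,1, 0,0,-0.055,0.15,-0.43,0.09,1, 0,0,-0.055,0.13,-0.48,0.09,1, 0,0,-0.055,0.11,-0.53,0.09,1, 0,0,-0.055,0.088,-0.58,0.09,1, 0,0,-0.055,0.066,-0.63,0.09,1, 0,0,-0.055,0.0448,-0.67,0.09,1, 0,0,-0.055,0.0448,-0.6853,0.09,1]'
python3 -m crank '[0,0,0,0,0,0,1, 0,0,0,0,0,0,1, 0,0,0,0,0,0,1]'
python3 - <<'E'
from h import *
t=r.capture('top');s=r.capture('side');st=r.state();print(np.round(st['tcp_pos'],1),np.round(st['contact_force'],1),np.round(st['torque'],2),st['tool_rot'])
R=cv2.Rodrigues(np.array(st["tool_rot"],float))[0];print(np.degrees(np.arctan2(R[1,0],R[0,0])))
def c(p,b): x0,y0,x1,y1=b; return cv2.resize(p["pixels"][y0:y1,x0:x1,::-1],(400,300),interpolation=cv2.INTER_CUBIC)
cv2.imwrite("pics/g.png",np.vstack([np.hstack([c(t,(150,195,250,270)),c(s,(215,285,335,375))]),np.hstack([c(t,(380,180,520,285)),c(s,(290,125,390,200))])]))
E
```

```text
time_s: 12.75
tcp_pos: [398.2, -247.3, 206.4]
tool_rot: [-2.097, -2.337, 0.005]
contact_force: [-0.3, 0.8, -2.3]
grip_width: 17.9
time_s: 13.0
tcp_pos: [403.0, -241.9, 206.9]
tool_rot: [2.089, 2.346, 0.001]
contact_force: [0.1, 0.3, -1.0]
grip_width: 17.3
[ 403.1 -241.6  206.9] [ 0.5 -0.5 -2.1] [-0.02 -0.06 -0.01] [2.08777354e+00 2.34745268e+00 6.70936055e-04]
96.70160076755553
```

View pics/g.png

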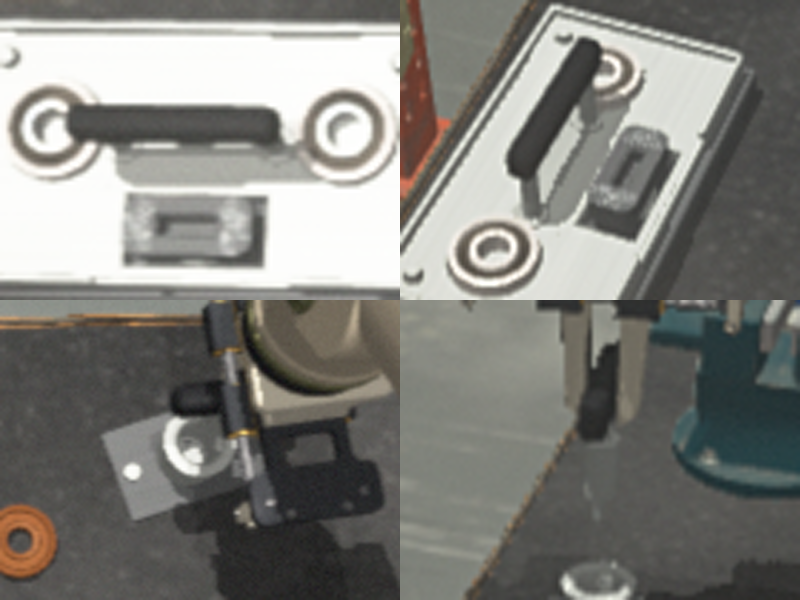

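The lock is open and in line with the oblong opening, and the key hangs upright over the holder. Lowering it.

```bash
python3 -m crank '[0,0,0,-0.001,-0.002,-0.03,1, 0,0,0,-0.001,-0.002,-0.06,1, 0,0,0,-0.001,-0.002,-0.075,1, 0,0,0,-0.001,-0.002,-0.085,1, 0,0,0,-0.001,-0.002,-0.092,1, 0,0,0,-0.001,-0.002,-0.092,1]'
python3 -c "
from h import *
st=r.state();print(np.round(st['tcp_pos'],1),np.round(st['contact_force'],1),np.round(st['torque'],2))"
```

```text
time_s: 13.6
tcp_pos: [401.8, -243.8, 137.3]
tool_rot: [-2.089, -2.346, 0.0]
contact_force: [0.4, 0.9, -1.0]
grip_width: 17.9
[ 401.8 -243.8  137.3] [ 0.4  0.9 -1. ] [-0.02 -0.08  0.04]
```

```bash
python3 -m crank '[0,0,0,0.001,0.001,-0.015,1, 0,0,0,0.001,0.001,-0.03,1, 0,0,0,0.001,0.001,-0.042,1, 0,0,0,0.001,0.001,-0.046,1, 0,0,0,0.001,0.001,-0.046,1, 0,0,0,0.001,0.001,-0.046,1]'
python3 -c "
from h import *
st=r.state();print(np.round(st['tcp_pos'],1),np.round(st['contact_force'],1),np.round(st['torque'],2))"
```

```text
time_s: 14.1
tcp_pos: [402.5, -243.9, 103.7]
tool_rot: [2.091, 2.345, -0.0]
contact_force: [0.7, 0.8, -0.8]
grip_width: 18.0
[ 402.5 -243.9  103.7] [ 0.7  0.8 -0.8] [-0.02 -0.09 -0.03]
```

Down to about 2 mm above the original height, with no force. Release, settle, then rise.

```bash
python3 -m crank '[0,0,0,0,0,-0.002,1, 0,0,0,0,0,-0.002,1, 0,0,0,0,0,-0.002,-1, 0,0,0,0,0,-0.002,-1, 0,0,0,0,0,-0.002,-1, 0,0,0,0,0,-0.002,-1, 0,0,0,0,0,-0.002,-1, 0,0,0,0,0,-0.002,-1, 0,0,0,0,0,-0.002,-1, 0,0,0,0,0,-0.002,-1, 0,0,0,0,0,-0.002,-1, 0,0,0,0,0,-0.002,-1, 0,0,0,0,0,0.03,-1, 0,0,0,0,0,0.07,-1, 0,0,0,0,0,0.11,-1, 0,0,0,0,0,0.135,-1, 0,0,0,0,0,0.135,-1]'
python3 - <<'E'
from h import *
t=r.capture('top');s=r.capture('side');st=r.state();print(np.round(st['tcp_pos'],1),st["tool_rot"],st["grip_width"])
for n in("key_handle","key_tip","stand_hole"):
  for p in(t,s):print(n,[(np.round(d["centre"],1),round(d["score"],2)) for d in r.spot_in(p,n)])
def c(p,b): x0,y0,x1,y1=b; return cv2.resize(p["pixels"][y0:y1,x0:x1,::-1],(400,300),interpolation=cv2.INTER_CUBIC)
cv2.imwrite("pics/i.png",np.hstack([c(t,(400,195,500,270)),c(s,(290,155,390,230))]))
E
```

```text
time_s: 15.52
tcp_pos: [403.6, -244.5, 207.9]
tool_rot: [2.088, 2.34, 0.001]
contact_force: [-0.5, 1.2, 1.5]
grip_width: 92.8
[ 402.3 -244.3  205. ] [ 2.09081409e+00  2.34258462e+00 -1.41353678e-04] 93.138593640497
key_handle [(array([447.7, 224.3]), 0.64)]
key_handle [(array([338.8, 181.7]), 0.58)]
key_tip [(array([452.2, 226.8]), 0.7)]
key_tip [(array([279.8, 341. ]), 0.52), (array([340.5, 185.5]), 0.46)]
stand_hole [(array([436.8, 241. ]), 0.69)]
stand_hole [(array([340.2, 209.2]), 0.87)]
```

View pics/i.png

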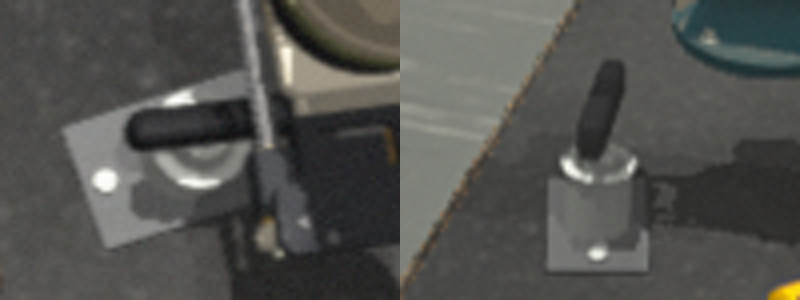

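The key stands in the holder as it did at the start, with handle pixels (218,119) in the top crop and (600,110) in the side crop. Now to the tray handle. From the lock contact at about (368.8,270.9) plus 45 mm, I put it at about (413.5,269).

```bash
python3 -m crank '[0,0,-0.01,0.02,0.035,0,-1, 0,0,-0.02,0.04,0.08,0,-1, 0,0,-0.03,0.06,0.13,0,-1, 0,0,-0.047,0.08,0.18,0,-1, 0,0,-0.047,0.1,0.23,0,-1, 0,0,-0.047,0.115,0.28,0,-1, 0,0,-0.047,0.12,0.335,0,-1, 0,0,-0.047,0.115,0.388,0,-1, 0,0,-0.047,0.1,0.44,0,-1, 0,0,-0.047,0.085,0.49,0,-1, 0,0,-0.047,0.07,0.54,0,-1, 0,0,-0.047,0.05,0.59,0,-1, 0,0,-0.047,0.033,0.635,0,-1, 0,0,-0.047,0.015,0.67,0,-1, 0,0,-0.047,0.015,0.6844,0,-1, 0,0,-0.047,0.015,0.6844,-0.03,-1, 0,0,-0.047,0.015,0.6844,-0.065,-1, 0,0,-0.047,0.015,0.6844,-0.065,-1, 0,0,-0.047,0.015,0.6844,-0.065,-1, 0,0,-0.047,0.015,0.6844,-0.065,-1]'
python3 - <<'E'
from h import *
t=r.capture('top');s=r.capture('side');st=r.state();print(np.round(st['tcp_pos'],1),st["tool_rot"],st["grip_width"],np.round(st['contact_force'],1))
R=cv2.Rodrigues(np.array(st["tool_rot"],float))[0];print(R.round(3))
for p in(t,s):print([(np.round(d["centre"],1),round(d["score"],2)) for d in r.spot_in(p,"tray_handle")])
E
```

```text
time_s: 17.58
tcp_pos: [413.8, 269.3, 156.3]
tool_rot: [-2.259, -2.184, 0.001]
contact_force: [-0.5, 0.2, 0.8]
grip_width: 93.0
[414.2 269.4 156.9] [2.25884437e+00 2.18292680e+00 2.01366258e-03] 93.33872504514434 [ 0.3 -0.7  0.3]
[[ 0.034  0.999  0.001]
 [ 0.999 -0.034  0.001]
 [ 0.001  0.001 -1.   ]]
[(array([452.2, 222.9]), 0.61)]
[(array([262.1, 339.2]), 0.82)]
```

```bash
python3 -m crank '[0,0,0,0,0,-0.03,-1, 0,0,0,0,0,-0.06,-1, 0,0,0,0,0,-0.083,-1, 0,0,0,0,0,-0.083,0.4, 0,0,0,0,0,-0.083,0.4, 0,0,0,0,0,-0.083,0.4, 0,0,0,0,0,-0.083,0.4, 0,0,0,0,0,-0.083,0.4, 0,0,0,0,0,-0.083,0.4, 0,0,0,0,0,-0.083,0.4, 0,0,0,0,0,-0.083,0.4, 0,0,0,0,0,-0.083,0.4, 0,0,0,0,0,-0.083,0.4]'
python3 -c "
from h import *
for _ in range(2):
  r.capture('top');st=r.state();print(np.round(st['tcp_pos'],1),np.round(st['contact_force'],1),np.round(st['torque'],2),st['grip_width'])"
```

```text
time_s: 18.87
tcp_pos: [413.5, 269.4, 93.7]
tool_rot: [2.258, 2.184, -0.0]
contact_force: [0.1, -0.5, -0.2]
grip_width: 31.4
[413.5 269.3  93.6] [ 0.   0.1 -0.2] [-0.01 -0.12  0.01] 28.90620388855451
[413.5 269.4  93.6] [-0.1 -0.2  0. ] [-0.03 -0.05 -0.01] 28.651174838622484
```

```bash
python3 -m crank '[0,0,0,0,0,0,0.45, 0,0,0,0,0,0,0.5, 0,0,0,0,0,0,0.52, 0,0,0,0,0,0,0.52]'
python3 -c "
from h import *
for _ in range(2):
  r.capture('top');st=r.state();print(np.round(st['tcp_pos'],1),np.round(st['contact_force'],1),np.round(st['torque'],2),st['grip_width'])"
```

```text
time_s: 19.3
tcp_pos: [413.5, 269.4, 93.6]
tool_rot: [2.258, 2.184, -0.0]
contact_force: [0.6, -0.6, -0.7]
grip_width: 22.7
[413.5 269.4  93.6] [-0.2  0.2  0.4] [-0.06 -0.06  0.02] 22.35622384296387
[413.5 269.4  93.6] [-0.6  0.1  0.3] [-0.05 -0.05  0.  ] 22.4677125640778
```

```bash
python3 -m crank '[0,0,0,0,0,0,0.56, 0,0,0,0,0,0,0.6, 0,0,0,0,0,0,1, 0,0,0,0,0,0,1, 0,0,0,0,0,0,1, 0,0,0,0,0,0,1]'
python3 -c "
from h import *
for _ in range(2):
  r.capture('top');st=r.state();print(np.round(st['tcp_pos'],1),np.round(st['contact_force'],1),np.round(st['torque'],2),st['grip_width'],st['tool_rot'])"
```

```text
time_s: 19.9
tcp_pos: [413.6, 269.4, 93.6]
tool_rot: [2.258, 2.184, 0.0]
contact_force: [1.2, 0.3, -0.7]
grip_width: 17.6
[413.6 269.4  93.6] [ 1.  -0.6 -0.8] [-0.06 -0.21  0.03] 17.771972894712984 [2.25833104e+00 2.18387824e+00 4.39709680e-06]
[413.6 269.4  93.6] [ 0.1  0.6 -0.4] [-0.03 -0.21 -0.04] 17.725694827564666 [2.25828049e+00 2.18389041e+00 2.89423886e-05]
```

```bash
python3 -m crank '[0,0,0,0,0,0.004,1, 0,0,0,0,0,0.008,1, 0,0,0,0,0,0.013,1, 0,0,0,0,0,0.018,1, 0,0,0,0,0,0.024,1, 0,0,0,0,0,0.024,1, 0,0,0,0,0,0.024,1]'
python3 -c "
from h import *
for _ in range(2):
  r.capture('top');st=r.state();print(np.round(st['tcp_pos'],1),np.round(st['contact_force'],1),np.round(st['torque'],2),st['grip_width'],st['tool_rot'])"
```

```text
time_s: 20.58
tcp_pos: [413.7, 269.4, 112.0]
tool_rot: [2.258, 2.184, 0.001]
contact_force: [0.0, 0.4, -6.9]
grip_width: 17.5
[413.6 269.3 111.8] [ 0.2  0.6 -7.3] [-0.01 -0.05  0.01] 17.69392325466662 [2.25844859e+00 2.18367571e+00 3.78953530e-04]
[413.5 269.3 111.6] [-0.3 -0.3 -6.9] [-0.03 -0.09  0.  ] 17.902767612385638 [ 2.25835866e+00  2.18381071e+00 -2.38823201e-05]
```

It is carrying the full weight (about 6.9 N ≈ tray plus bearings) with no side force. Lifting the rest of the way.

```bash
python3 -m crank '[0,0,0,0,0,0.004,1, 0,0,0,0,0,0.01,1, 0,0,0,0,0,0.018,1, 0,0,0,0,0,0.027,1, 0,0,0,0,0,0.037,1, 0,0,0,0,0,0.047,1, 0,0,0,0,0,0.057,1, 0,0,0,0,0,0.067,1, 0,0,0,0,0,0.077,1, 0,0,0,0,0,0.086,1, 0,0,0,0,0,0.094,1, 0,0,0,0,0,0.101,1, 0,0,0,0,0,0.106,1, 0,0,0,0,0,0.109,1, 0,0,0,0,0,0.109,1, 0,0,0,0,0,0.109,1, 0,0,0,0,0,0.109,1, 0,0,0,0,0,0.109,1, 0,0,0,0,0,0.109,1, 0,0,0,0,0,0.109,1]'
python3 - <<'E'
from h import *
t=r.capture('top');s=r.capture('side');st=r.state();print(np.round(st['tcp_pos'],1),st["tool_rot"],np.round(st['contact_force'],1),np.round(st['torque'],2),np.abs(st["joint_velocities"]).max())
def c(p,b): x0,y0,x1,y1=b; return cv2.resize(p["pixels"][y0:y1,x0:x1,::-1],(400,300),interpolation=cv2.INTER_CUBIC)
cv2.imwrite("pics/j.png",np.vstack([np.hstack([c(t,(90,170,250,290)),c(s,(190,210,350,330))]),np.hstack([c(t,(400,195,500,270)),c(s,(290,155,390,230))])]))
E
```

```text
time_s: 22.35
tcp_pos: [413.4, 269.4, 193.2]
tool_rot: [-2.258, -2.184, 0.001]
contact_force: [0.0, -0.1, -7.2]
grip_width: 18.0
[413.5 269.4 193.2] [-2.25828263e+00 -2.18394629e+00  4.39780964e-04] [ 0.1 -1.2 -6.6] [-0.   -0.05 -0.01] 0.0011709772083042698
```

View pics/j.png

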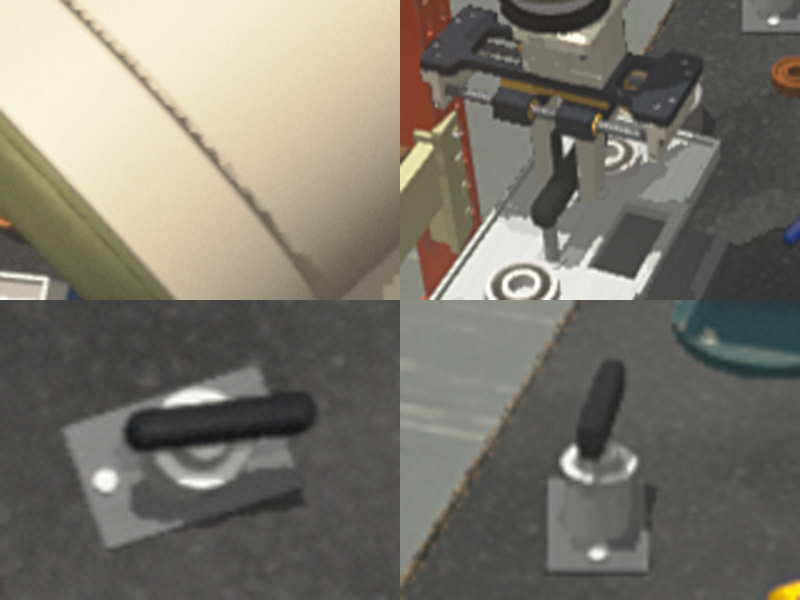

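The tray hangs level about 100 mm above the base, both bearings are in their pockets, and the key is in its holder exactly as at the start. Handing in.

```bash
python3 -c "
from cell import r
print(r.hand_in())"
```

```text
the job is handed in; nothing more can be done
None
```

I ran the whole sequence and handed in at about 22.5 s of the 61 s allowed; the hand-in gives no verdict, so the result below rests on my own checks.

- **Lock:** I set the key's tip about 11 mm deep in the slot (nominal, with no contact force). I turned it anticlockwise until the torque rose to about 0.63 N·m at the stop. A picture then showed the lock in line with the tray's oblong opening.
- **Key:** I put it back in its holder and let go. The last picture shows it standing as it did at the start.
- **Tray:** It is held at TCP z 193 mm, about 100 mm above where I gripped it. The load is about 7 N (0.64 kg of tray and bearings weighs 6.3 N), side force is under about 1.2 N, and the arm is still. The side picture shows the tray level with both bearings in their pockets.

**Checks that disagreed:**
- The two cameras differed by 7–9 mm sideways at the slot's and the holder's known heights. I therefore set the slot position by comparing the slot with the key tip in the side image, which moved it about 3.5 mm.
- While turning, side forces reached about 6 N, and I corrected them as I went.
- In the final top picture the arm hid the tray, so tilt and bearings were checked from the side view only.

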